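# Walk the cleaner canister onto its pad

### The job

The handle of the tall white cleaner canister is cracked and must not carry its weight, so walk the canister forward onto the dark rubber pad in two steps without ever lifting it clear of the counter. Holding it by the handle, tip it up on its plain end until the cap end is 2 or 3 cm off the counter, swing the raised cap end well forward about the planted end and set it down flat; then tip it up just as far on its cap end and swing the plain end forward to match. Leave it standing upright and let go, centred on the pad and square with it.

Things in the scene. Friction and masses are not known exactly. Their poses are not given: they have to be found in the camera images.
- canister: tall flat white canister, 0.6-0.95 kg, the only thing with a handle. Base 64 (x) by 140 mm (y), 171 mm high to the shoulder. Origin: centre of underside; x = forward (away from the robot), y = to the cap end (robot's left, both within 25 deg), z up. Handle: bar along y on two posts, 24 mm thick in x, y -56 to 29 mm, z 198 to 220 mm, open below for y -40 to 15; grip it across x near y = 0
- cap_end (a point): middle of the short bottom edge at the cap end: (0, 70, 0) mm in the canister's frame. The grey screw cap, 30 mm wide, stands on the shoulder at y = 48 mm, its top at z = 191 mm
- plain_end (a point): middle of the other short bottom edge: at (0, -70, 0) mm in the canister's frame
- pad: flat dark rubber pad, 84 (x) by 160 mm (y), so thin that the canister stands on it at z = 0. Origin at its centre on the counter; axes as the canister's when it stands right. It lies 60 to 85 mm ahead of the canister's start (centre to centre), 14 to 28 mm toward the plain end, turned at most 5 degrees from it, so one swing about each end gets there
Mind the look-alikes: they are no part of the job. What is shaped like the canister but blue or orange is not meant.

How it is judged:
By the outcome, as a careful person would: the job done as asked, in the order asked, and still so for the second after the job is handed in, with the robot touching nothing.
It also fails if it takes over 43 s, if anything falls off the work surface, if the arm or the gripper's body presses on something with over 40 N, if the wrist force passes 120 N, or if a joint passes its speed limit or range.

### The arm

A 6-joint arm with a two-finger parallel gripper is mounted at the origin on the work surface. World frame = base frame: x ahead of the robot, y to its left, z up, the work surface at z = 0. Lengths are in m, angles in degrees, forces in N, time in s.
With the tool pointing down it reaches from about 0.4 to 0.825 m from the base axis. Payload 7 kg.
Tool frame: the origin (TCP) lies at the very end of the fingers, on their centre line; the grasp point (between the pads) lies 19 mm behind it (ctrl.pinch_z is the distance from the TCP to the grasp point, in m); z points along the fingers, x is the direction in which the jaws open and shut, and the axes are right-handed (so a half turn about z gives the same grasp; the last joint's range is limited). The gripper opens to 88 mm and grips with 3 to 60 N. Pads are 19 mm wide; open, the fingers measure 130 mm over their backs; the gripper's body (78 mm by 193 mm) begins 47 mm behind the grasp point.
Start: joints at [80.907, 20.546, 0.682, 0, -70.136, -16.507], TCP at [0.292, 0.609, 0.227] pointing down, gripper open.
Joint ranges: [-176.03, 176.03], [-82.01, 121.73], [-58.28, 71.71], [-173.87, 95.51], [-174.79, -0.11], [-173.66, 173.66]. Speed limits (degrees/s): [136.94, 136.94, 172.46, 180, 180, 180].

### API

Orientations are given as [roll, pitch, yaw] about the fixed x, y, z axes, in that order (R = Rz(yaw) Ry(pitch) Rx(roll)).
In Python, from plant import ctrl gives the robot as it stands.
- The arm moves only by the tool carry_out, never from a script. Its argument "increments" is a list of rows, each a list of 7 numbers: the turn, a rotation vector about the world's x, y, z in degrees, then the shift along the world's x, y, z in mm, then the closure, from 0 (fully open) to 1 (shut). In form: [[ax, ay, az, dx, dy, dz, grip], ...]. A call has 1 to 20 rows; each row is the pose to reach, as a shift and turn from the pose commanded when the call began; what a row does not reach only later rows make up. A row lasts 1/8 s, in which the tool goes at most 62.5 mm and 10.7 degrees, less where a joint would pass 70% of its speed; a pose out of reach is approached as far as the arm can. A call with a gripper value outside its range is refused whole. The fingers move at their own pace and stop on an object; the grip force is fixed at half the most. Time passes only in rows, so rows that repeat a pose let the fingers close. It gives the time, the measured TCP pose, the force and the opening at its end, in the units of the state.
- ctrl.get_obs(): the state, without advancing time (a new reading comes with each control period).
- ctrl.snapshot(name): name is "scene" or "side" or "wrist"; returns a dict with "pixels" (400x640x3 uint8, blue, green, red), "intrinsics" (3x3 intrinsics, pixels), "rvec" (rotation vector, rad) and "tvec" (3), from world to camera coordinates, as OpenCV has them; the wrist camera has in their place "hand_eye" (4x4, takes a point from camera to tool coordinates, whose origin is the TCP and whose axes are the tool frame's). Camera axes: x right, y down, z forward; pixel columns grow to the right and rows downward; lengths in m; the calibration is good to about 2 mm. The wrist camera is an equidistant fisheye: a pixel r from the principal point sees the ray r / f radians off the axis. A picture is of the moment at which its call begins: read the wrist's pose just before it. There is no depth.
- ctrl.close_job(): hands the job in, once; it reports no verdict.
Trained networks look in a picture, given as the dict that the camera call returned (one of the last four; its "shot" number tells which), for a name from the list of things; names that differ only in an ending like _2 or _b are one class to them, and where a whole thing is asked for, a point or a joint stands for the part that bears it (a point fixed in the world has none). Each returns a list of dicts, best first, with "confidence" (0 to 1); they miss things now and then, are a little off and sometimes report something else, mostly with a low value. They report only what shows in the picture. A call takes as long as a camera call. They do not tell look-alikes from the thing itself.
- ctrl.search_frame(picture, label): "centre" ([x, y, z] in m, in world coordinates, good to about 4 mm: the middle of the surface that is visible of it).
- ctrl.outline_of(picture, label): "pixels" (400x640 bool, what is visible of it).
The state is a dict: "clock": time; "joint_pos": joint angles; "qvel": joint speeds; "tau": joint torques, N m; "tool_pos": TCP position; "orientation": TCP orientation; "force": force on the tool from outside, world axes, zero at the start; "moment": the same for the moment, N m; "opening": finger opening in m.
Only numpy, scipy, OpenCV 4.12 (cv2) and the standard library are available. Lean on these libraries where they do the work, as an engineer would, in place of code of your own. Each camera call takes 0.05 s, during which the arm holds its last target. There are 200 camera calls.

## Working session

There is one attempt and no reset: what is moved stays moved. The work goes in short steps, Python scripts to look and compute and a tool call to move; the robot and the scene stay as the last step left them, time stands still between calls to the robot, and variables do not carry over. Pictures are saved under pics/ and viewed, about 8 in all and at most 12, crops included, and the job is handed in when it is done.

Besides the shell and the picture viewer there is one more tool, called as name(argument=value, ...) on one line, values as JSON. carry_out: Moves the arm, as the interface text tells. Its arguments: {"type":"object","properties":{"increments":{"type":"array"}},"required":["increments"]}

```bash
mkdir -p pics; ls; python3 - <<'E'
from plant import ctrl
import cv2,numpy as np
o=ctrl.get_obs();print({k:np.round(v,3).tolist() for k,v in o.items()})
for n in("scene","side"):
    s=ctrl.snapshot(n);cv2.imwrite(f"pics/{n}0.png",s["pixels"])
    print(n,s["intrinsics"],s["rvec"],s["tvec"])
    for l in("canister","pad","cap_end","plain_end"):
        for d in ctrl.search_frame(s,l)[:4]:print(l,np.round(d["centre"],4),round(d["confidence"],2))
E
```

```text
pics
{'clock': 0.0, 'joint_pos': [80.908, 20.594, 0.633, -0.02, -70.135, -16.507], 'qvel': [0.032, 0.044, 0.02, 0.038, -0.111, 0.051], 'tau': [0.003, -58.273, 29.305, 6.997, 0.007, -0.0], 'tool_pos': [0.291, 0.608, 0.226], 'orientation': [-179.991, -0.098, -115.606], 'force': [0.129, 0.382, -0.032], 'moment': [0.011, -0.002, 0.082], 'opening': 0.088}
scene [[385.44680596   0.         324.83761677]
 [  0.         385.44680596 197.11152586]
 [  0.           0.           1.        ]] [ 2.3890326  -0.82391484  0.26441041] [-0.33031004  0.34677843  0.51557494]
canister [0.5269 0.1169 0.1457] 0.68
canister [0.4309 0.2929 0.1386] 0.65
canister [0.3445 0.0755 0.1542] 0.58
pad [0.631  0.0782 0.002 ] 0.97
cap_end [0.4308 0.2924 0.1437] 0.77
cap_end [0.3388 0.0768 0.1572] 0.61
cap_end [0.5282 0.1102 0.1464] 0.56
plain_end [0.3396 0.0781 0.1568] 0.95
plain_end [0.4305 0.2928 0.1424] 0.85
plain_end [0.5227 0.1142 0.1424] 0.75
side [[364.43536903   0.         321.13293581]
 [  0.         364.43536903 203.84977288]
 [  0.           0.           1.        ]] [ 2.2759068  -0.92121201  0.34019134] [-0.2833638   0.32274881  0.4138087 ]
canister [0.5179 0.1135 0.1376] 0.98
canister [0.3345 0.0739 0.15  ] 0.91
canister [0.435  0.2974 0.1532] 0.9
pad [ 0.6391  0.0766 -0.001 ] 0.89
cap_end [0.4282 0.2941 0.1491] 0.94
cap_end [0.5237 0.1165 0.1402] 0.75
cap_end [0.342  0.0808 0.1521] 0.67
plain_end [0.5175 0.1154 0.1356] 0.96
plain_end [0.4303 0.2975 0.1526] 0.79
plain_end [0.3377 0.0778 0.1496] 0.64
```

View pics/scene0.png

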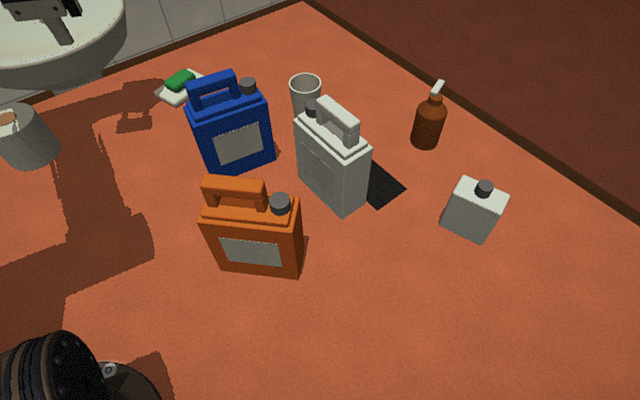

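View pics/side0.png

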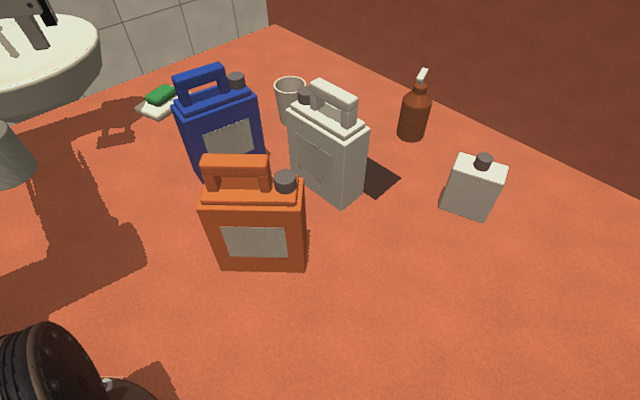

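White handled canister: scene (332,160). Look-alikes: orange one at (250,235), blue one at (232,125), small white bottle without a handle at (475,208). The white one with the handle is the one to use; the dark pad shows behind it at (387,190), and a white cup stands close by at (305,92). I'll go above it and take a close look.

carry_out(increments=[[0,0,0,0,0,60,0],[0,0,0,0,0,120,0],[0,0,0,0,0,170,0],[0,0,-8,30,-60,170,0],[0,0,-16,60,-115,170,0],[0,0,-24,90,-170,170,0],[0,0,-32,120,-225,170,0],[0,0,-40,150,-280,170,0],[0,0,-48,180,-335,170,0],[0,0,-56,205,-390,170,0],[0,0,-64,225,-445,170,0],[0,0,-64,239,-498,170,0],[0,0,-64,239,-498,170,0],[0,0,-64,239,-498,170,0]])

```text
clock: 2.25
tool_pos: [0.5306, 0.1105, 0.3966]
orientation: [180.0, 0.0, -179.7]
force: [0.6, 0.0, -0.1]
opening: 0.0872
```

```bash
cat > h.py <<'E'
import numpy as np,cv2
from scipy.spatial.transform import Rotation as Rt
from scipy.optimize import minimize
from plant import ctrl
def pose(o): return Rt.from_euler('xyz',o["orientation"],degrees=True).as_matrix(),np.array(o["tool_pos"])
def shot(n):
    o=ctrl.get_obs(); s=ctrl.snapshot(n); s["pose"]=pose(o); return s
def cam(s):  # world->camera R,t
    if "hand_eye" in s:
        R,p=s["pose"];H=np.array(s["hand_eye"]);Rw=R@H[:3,:3];c=R@H[:3,3]+p
        return Rw.T,-Rw.T@c
    return cv2.Rodrigues(np.array(s["rvec"]))[0],np.ravel(s["tvec"])
def proj(s,P):
    R,t=cam(s);K=np.array(s["intrinsics"]);q=P@R.T+t
    if "hand_eye" in s:
        r=np.hypot(q[:,0],q[:,1]);th=np.arctan2(r,q[:,2]);d=q[:,:2]/(r[:,None]+1e-12)*th[:,None]
    else: d=q[:,:2]/q[:,2:]
    return d*[K[0,0],K[1,1]]+K[:2,2]
def ray(s,uv,z=0.):
    R,t=cam(s);K=np.array(s["intrinsics"]);d=(np.asarray(uv,float)-K[:2,2])/[K[0,0],K[1,1]]
    if "hand_eye" in s:
        th=np.linalg.norm(d,axis=1);q=np.c_[d*(np.sin(th)/(th+1e-12))[:,None],np.cos(th)]
    else: q=np.c_[d,np.ones(len(d))]
    w=q@R;c=-R.T@t
    return c+w*((z-c[2])/w[:,2])[:,None]
def box(x0,x1,y0,y1,z0,z1,n=7):
    L=np.linspace(0,1,n);P=[]
    for a in(0,1):
        for b in(0,1): P+=[(a,b,l) for l in L]+[(a,l,b) for l in L]+[(l,a,b) for l in L]
    return np.array(P)*[x1-x0,y1-y0,z1-z0]+[x0,y0,z0]
CAN=[b/1000 for b in(box(-32,32,-70,70,0,171),box(-12,12,-56,29,198,220),box(-12,12,-56,-40,171,198),box(-12,12,15,29,171,198),box(-14,14,34,62,171,191))]
PAD=[box(-.042,.042,-.08,.08,0,0.0005)]
def render(s,parts,v,tilt=0):
    m=np.zeros((400,640),np.uint8);R=Rt.from_euler('z',v[2],degrees=True).as_matrix()
    for b in parts:
        uv=proj(s,b@R.T+[v[0],v[1],0]);cv2.fillConvexPoly(m,cv2.convexHull(np.round(uv*16).astype(np.int32)),1,shift=4)
    return m>0
def fit(views,parts,v0,occ=None):
    def c(v):
        e=0
        for s,m,ig in views:
            r=render(s,parts,v)
            e+=((r^m)&~ig).sum()/max(1,m.sum())
        return e
    sc=np.array([.02,.02,6]);best=None
    for k in range(3):
        x0=v0 if best is None else best.x
        sim=np.array([x0]+[x0+sc*e/(k+1) for e in np.eye(3)])
        best=minimize(c,x0,method='Nelder-Mead',options=dict(initial_simplex=sim,xatol=1e-4,fatol=1e-5,maxiter=200))
    return best.x,best.fun
def mask(s,l,near):
    best=None
    for d in ctrl.outline_of(s,l):
        m=np.array(d["pixels"]);
        if not m.any(): continue
        ys,xs=np.nonzero(m);D=np.hypot(xs.mean()-near[0],ys.mean()-near[1])
        if best is None or D<best[0]: best=(D,m,d["confidence"])
    return best
E
python3 - <<'E'
from h import *
s=shot("wrist");print(s["pose"],s["intrinsics"],s["hand_eye"])
cv2.imwrite("pics/w1.png",s["pixels"])
for l in("canister","pad"):
    for d in ctrl.search_frame(s,l)[:4]:print(l,np.round(d["centre"],4),round(d["confidence"],2))
V=[]
for n in("wrist","scene","side"):
    s=shot(n);P=proj(s,np.array([[.525,.115,.14]]))[0]
    b=mask(s,"canister",P)
    if b is None: print(n,"none");continue
    print(n,P,b[0],b[2],b[1].sum());ig=np.zeros((400,640),bool)
    v=(s,b[1],ig);V.append(v);print(fit([v],CAN,np.array([.54,.115,0.])))
print(fit(V,CAN,np.array([.54,.115,0.])))
E
```

```text
(array([[-9.99982148e-01, -5.97366014e-03,  1.36035909e-04],
       [-5.97361247e-03,  9.99982097e-01,  3.48123605e-04],
       [-1.38113045e-04,  3.47304764e-04, -9.99999930e-01]]), array([0.53062825, 0.110504  , 0.39663945])) [[309.70691629   0.         322.77289529]
 [  0.         309.70691629 202.50775331]
 [  0.           0.           1.        ]] [[ 9.99999052e-01 -1.37440914e-03 -8.88943741e-05 -1.76532409e-03]
 [ 1.35154208e-03  9.66845084e-01  2.55360054e-01 -6.70889319e-02]
 [-2.65022104e-04 -2.55359932e-01  9.66846024e-01 -1.57482521e-01]
 [ 0.00000000e+00  0.00000000e+00  0.00000000e+00  1.00000000e+00]]
canister [0.5418 0.1257 0.1711] 0.84
canister [0.4615 0.2913 0.1606] 0.66
canister [0.3759 0.0866 0.1721] 0.63
pad [0.6319 0.1192 0.0014] 0.58
wrist [328.05158505 174.70162553] 24.480520106798636 0.57 5335
(array([0.54522115, 0.1422958 , 1.10114519]), np.float64(0.06391752577319587))
scene [332.08808546 155.23885033] 0.2739942035038064 0.71 6753
(array([ 0.54433519,  0.14318962, -3.66609032]), np.float64(0.0610099215163631))
side [329.5759367  138.73567956] 3.243729296190938 0.59 8048
(array([ 0.54372454,  0.1420498 , -3.81031563]), np.float64(0.0529324055666004))
(array([ 0.54603111,  0.14320595, -1.56419617]), np.float64(0.23279744826680954))
```

View pics/w1.png

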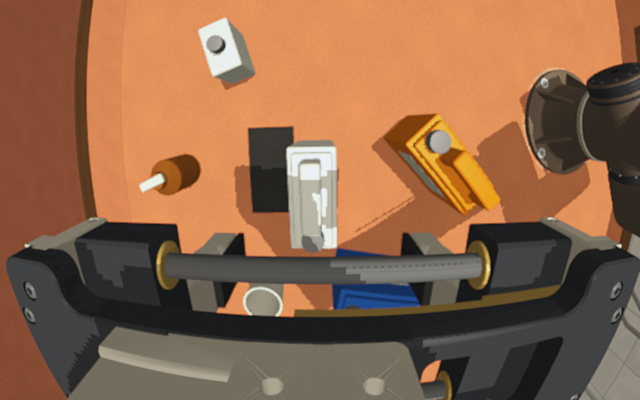

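The wrist view shows the white canister from (312,145) to (312,250), the pad at (270,170) and the cup at (262,300) beyond the cap end. I'll shift the tool +y for an unobstructed view.

carry_out(increments=[[0,0,0,20,45,0,0],[0,0,0,30,90,0,0],[0,0,0,30,90,0,0],[0,0,0,30,90,0,0]])

```text
clock: 3.2
tool_pos: [0.5606, 0.2009, 0.3963]
orientation: [-180.0, -0.0, -179.6]
force: [-0.6, 0.9, -0.0]
opening: 0.0878
```

```bash
python3 - <<'E'
from h import *
s=shot("wrist");img=s["pixels"];cv2.imwrite("pics/w2.png",img)
V=[]
P=proj(s,np.array([[.545,.14,.14]]))[0];b=mask(s,"canister",P);ig=np.zeros((400,640),bool)
cm=b[1];print(P,b[0],b[2],cm.sum())
r=fit([(s,cm,ig)],CAN,np.array([.545,.142,-2.]));print("can wrist",r)
b2=mask(s,"pad",proj(s,np.array([[.62,.12,0]]))[0]);print("padmask",b2[1].sum(),b2[2])
g=img.max(2);dark=(g<60).astype(np.uint8)
n,l,st,_=cv2.connectedComponentsWithStats(dark);ov=[((l==i)&b2[1]).sum() for i in range(1,n)];i=1+int(np.argmax(ov));dm=l==i;print("dark",st[i],(dm^b2[1]).sum())
R=render(s,CAN,r[0]);ign=cv2.dilate((R|cm).astype(np.uint8),np.ones((5,5)))>0
for m in(b2[1],dm): pf=fit([(s,m&~ign,ign)],PAD,np.array([.615,.12,0.]));print("pad",pf)
o=img.copy()
for m,c in((R,(0,0,255)),(render(s,PAD,pf[0]),(0,255,0))):
    cv2.drawContours(o,cv2.findContours(m.astype(np.uint8),0,1)[0],-1,c,1)
cv2.imwrite("pics/w2o.png",cv2.resize(o[60:360,180:500],(800,750),interpolation=cv2.INTER_NEAREST)[:600])
for n in("scene","side"):
    t=shot(n);b=mask(t,"canister",proj(t,np.array([[.545,.14,.11]]))[0]);print(n,fit([(t,b[1],ig)],CAN,np.array([.545,.142,-2.])))
E
```

```text
[336.04775748 127.37116272] 2.926757435527086 0.61 5397
can wrist (array([0.54801812, 0.14502483, 0.2734928 ]), np.float64(0.09097646840837502))
padmask 4108 0.87
dark [ 265   77   46   87 2196] 1912
pad (array([0.62474748, 0.12872697, 0.46875746]), np.float64(0.007921837866385001))
pad (array([ 0.56289708,  0.14144584, 10.34387756]), np.float64(0.7825421133231241))
scene (array([ 0.54420508,  0.14335576, -2.75658067]), np.float64(0.053222513852435115))
side (array([ 3.53662638e-01,  9.25352332e-02, -1.32703754e+02]), np.float64(0.06761343336906038))
```

View pics/w2o.png

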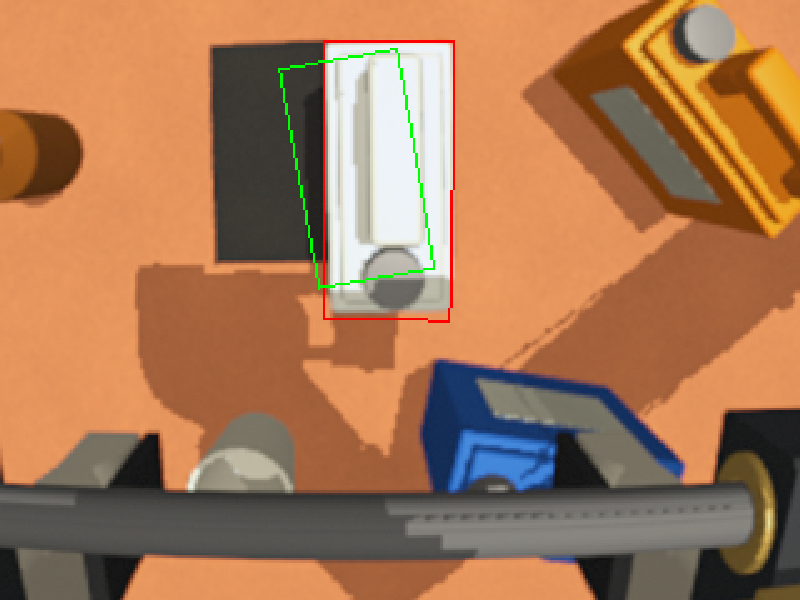

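```bash
cat >> h.py <<'E'
def edges(s,z,spec):
    "spec: list of (axis,fixed-list,lo,hi); subpixel strongest-gradient points -> world at z"
    g=cv2.GaussianBlur(s["pixels"].astype(np.float32).mean(2) if 0 else s["pixels"][:,:,0].astype(np.float32),(3,3),0);out=[]
    for ax,fx,lo,hi in spec:
        pts=[]
        for f in fx:
            L=g[f,lo:hi] if ax=='r' else g[lo:hi,f]
            d=np.abs(np.diff(L));k=int(np.argmax(d));w=d[max(0,k-1):k+2];p=lo+.5+(np.arange(max(0,k-1),k+2)[:len(w)]*w).sum()/w.sum()
            pts.append((p,f) if ax=='r' else (f,p))
        W=ray(s,pts,z)[:,:2];c=np.median(W,0)
        vx,vy,x0,y0=cv2.fitLine(W.astype(np.float32),cv2.DIST_HUBER,0,.001,.001).ravel()
        out.append((round(float(x0),4),round(float(y0),4),round(float((np.degrees(np.arctan2(vy,vx))+45)%180-45),2)))
    return out
E
python3 - <<'E'
from h import *
s=shot("wrist")
print("pad L,top,bottom");print(*edges(s,0,[('r',range(82,160,4),256,276),('c',range(272,304,3),70,90),('c',range(272,304,3),158,170)]),sep="\n")
print("can L,R,top");
for z in(.171,.155):print(*edges(s,z,[('r',range(82,160,4),305,318),('r',range(82,160,4),354,368),('c',range(315,356,4),70,84),('c',range(318,352,4),180,192)]),sep="\n")
print("bar L,R at .22");print(*edges(s,.22,[('r',range(85,155,4),324,332),('r',range(85,155,4),344,353)]),sep="\n")
o=cv2.resize(s["pixels"][160:200,290:380],(800,356),interpolation=cv2.INTER_CUBIC);
print(ray(s,[[(242)/2.5+180,455/2.5+60]],.1))
E
```

```text
pad L,top,bottom
(0.6678, 0.1209, 91.07)
(0.6261, 0.0495, 2.61)
(0.6246, 0.209, 0.23)
can L,R,top
(0.578, 0.1315, 91.53)
(0.5164, 0.1248, 90.88)
(0.5506, 0.0758, 0.7)
(0.5482, 0.2109, 0.8)
(0.5787, 0.1314, 91.53)
(0.5144, 0.1244, 90.88)
(0.5501, 0.0734, 0.7)
(0.5476, 0.2141, 0.8)
bar L,R at .22
(0.5569, 0.134, 90.94)
(0.5346, 0.1285, 91.97)
[[0.63509322 0.3186104  0.1       ]]
```

carry_out(increments=[[0,0,0.6,-15,-57,0,0],[0,0,0.6,-15,-57,-50,0],[0,0,0.6,-15,-57,-100,0],[0,0,0.6,-15,-57,-150,0],[0,0,0.6,-15,-57,-180,0],[0,0,0.6,-15,-57,-206,0],[0,0,0.6,-15,-57,-206,0],[0,0,0.6,-15,-57,-206,0.5],[0,0,0.6,-15,-57,-206,1],[0,0,0.6,-15,-57,-206,1],[0,0,0.6,-15,-57,-206,1],[0,0,0.6,-15,-57,-206,1],[0,0,0.6,-15,-57,-206,1]])

```text
clock: 5.22
tool_pos: [0.5457, 0.1437, 0.1906]
orientation: [180.0, 0.0, -179.0]
force: [0.1, 0.2, -0.2]
opening: 0.0332
```

```bash
python3 - <<'E'
from h import *
o=ctrl.get_obs();print({k:np.round(o[k],4).tolist() for k in("tool_pos","orientation","force","moment","opening","clock")})
s=shot("side");cv2.imwrite("pics/s3.png",cv2.resize(s["pixels"][40:260,220:440],(600,600)))
E
```

```text
{'tool_pos': [0.5457, 0.1437, 0.1906], 'orientation': [179.9994, 0.001, -178.9972], 'force': [0.0644, 0.1814, -0.1778], 'moment': [0.0695, -0.0581, 0.0086], 'opening': 0.0332, 'clock': 5.225}
```

View pics/s3.png

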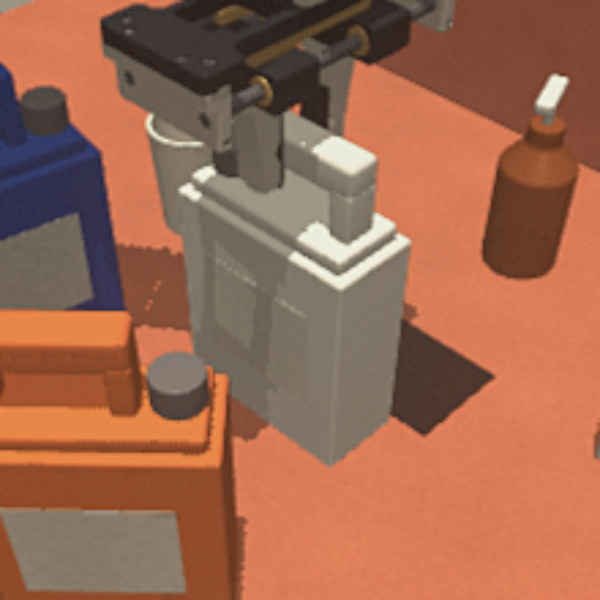

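The fingers straddle the bar but are still closing. The pad and canister outlines are clear, and the cup is well away from the swing.

```bash
cat >> h.py <<'E'
def rows(T0,piv,axdir,wp,pre=1.,pos_ref=None,off=(0,0)):
    """T0=(tcp) when canister flat; piv xy; axdir=canister yaw deg at flat; wp=list of (tilt,swing); returns increments rel. to wp[0]"""
    Z=lambda a:Rt.from_euler('z',a,degrees=True)
    ax=Z(axdir).apply([1,0,0]);p=np.array([piv[0],piv[1],0]);out=[];first=None
    for t,a in wp:
        R=Z(a)*Rt.from_rotvec(np.radians(t)*ax)
        x=p+R.apply(np.array(T0)-p)-[0,0,pre/1000*min(1,abs(t)/3)]
        if first is None: first=(R,x);continue
        d=(R*first[0].inv()).as_rotvec(degrees=True)
        out.append([round(float(q),1) for q in np.r_[d,(x-first[1])*1000]]+[1])
    return out
E
python3 - <<'E'
from h import *
T=[.5457,.1437,.1906];y=1.0
C=np.array([.546,.1437]);u=np.array([-np.sin(np.radians(y)),np.cos(np.radians(y))]);x=np.array([u[1],-u[0]])
piv=C-.07*u+.006*x
sw=-34.;t=10.3
print(piv,rows(T,piv,y,[(0,0)]+[(t*k/8,0) for k in range(1,9)]))
print(rows(T,piv,y,[(t,0)]+[(t,sw*(.5-.5*np.cos(np.pi*k/16))) for k in range(1,17)]))
print(rows(T,piv,y,[(t,sw)]+[(t*(1-k/8),sw) for k in range(1,9)]))
E
```

```text
[0.55322075 0.07381538] [[1.3, 0.0, 0.0, 0.1, -4.3, 1.1, 1], [2.6, 0.0, 0.0, 0.2, -8.6, 2.1, 1], [3.9, 0.1, 0.0, 0.2, -13.0, 3.3, 1], [5.1, 0.1, 0.0, 0.3, -17.4, 4.5, 1], [6.4, 0.1, 0.0, 0.4, -21.8, 5.6, 1], [7.7, 0.1, 0.0, 0.5, -26.3, 6.7, 1], [9.0, 0.2, 0.0, 0.5, -30.7, 7.6, 1], [10.3, 0.2, 0.0, 0.6, -35.2, 8.4, 1]]
[[-0.0, -0.0, -0.3, 0.2, 0.0, 0.0, 1], [0.0, 0.0, -1.3, 0.8, 0.1, 0.0, 1], [-0.0, 0.0, -2.9, 1.7, 0.3, 0.0, 1], [-0.0, 0.0, -5.0, 3.0, 0.5, 0.0, 1], [0.0, 0.0, -7.6, 4.6, 0.6, 0.0, 1], [0.0, 0.0, -10.5, 6.4, 0.7, 0.0, 1], [0.0, -0.0, -13.7, 8.4, 0.6, 0.0, 1], [-0.0, 0.0, -17.0, 10.4, 0.5, 0.0, 1], [0.0, 0.0, -20.3, 12.5, 0.2, 0.0, 1], [0.0, 0.0, -23.5, 14.4, -0.1, 0.0, 1], [0.0, 0.0, -26.4, 16.2, -0.6, 0.0, 1], [0.0, 0.0, -29.0, 17.7, -1.0, 0.0, 1], [0.0, 0.0, -31.1, 18.9, -1.4, 0.0, 1], [-0.0, 0.0, -32.7, 19.8, -1.8, 0.0, 1], [0.0, 0.0, -33.7, 20.4, -2.0, 0.0, 1], [-0.0, 0.0, -34.0, 20.6, -2.1, 0.0, 1]]
[[-1.1, 0.7, 0.0, 2.4, 3.8, -0.8, 1], [-2.2, 1.4, 0.0, 4.9, 7.5, -1.8, 1], [-3.2, 2.1, 0.0, 7.3, 11.2, -2.8, 1], [-4.3, 2.8, 0.0, 9.7, 14.9, -3.9, 1], [-5.4, 3.5, 0.0, 12.1, 18.6, -5.2, 1], [-6.5, 4.2, 0.0, 14.5, 22.3, -6.4, 1], [-7.6, 4.9, 0.0, 16.8, 25.9, -7.3, 1], [-8.6, 5.6, 0.0, 19.2, 29.5, -8.4, 1]]
```

carry_out(increments=[[0,0,0,0,0,0,1],[0,0,0,0,0,0,1],[0,0,0,0,0,0,1],[0,0,0,0,0,0,1]])

```text
clock: 5.78
tool_pos: [0.5455, 0.1437, 0.1905]
orientation: [-180.0, -0.0, -179.0]
force: [-2.0, 1.1, 0.4]
opening: 0.0238
```

carry_out(increments=[[1.3,0,0,0.1,-4.3,1.1,1],[2.6,0,0,0.2,-8.6,2.1,1],[3.9,0.1,0,0.2,-13,3.3,1],[5.1,0.1,0,0.3,-17.4,4.5,1],[6.4,0.1,0,0.4,-21.8,5.6,1],[7.7,0.1,0,0.5,-26.3,6.7,1],[9,0.2,0,0.5,-30.7,7.6,1],[10.3,0.2,0,0.6,-35.2,8.4,1],[10.3,0.2,0,0.6,-35.2,8.4,1],[10.3,0.2,0,0.6,-35.2,8.4,1]])

```text
clock: 7.02
tool_pos: [0.5466, 0.1082, 0.1998]
orientation: [169.6, 0.1, -179.0]
force: [-1.7, 3.3, 6.4]
opening: 0.0235
```

```bash
python3 - <<'E'
from h import *
o=ctrl.get_obs();print({k:np.round(o[k],4).tolist() for k in("tool_pos","orientation","force","moment","opening","clock")})
s=shot("side");im=s["pixels"].copy()
R=Rt.from_rotvec([np.radians(10.3),0,0]).as_matrix();Z=Rt.from_euler('z',1,degrees=True).as_matrix()
for b in CAN[:2]:
    P=((b+[0,.07,0])@R.T-[0,.07,0])@Z.T+[.546,.1437,0]
    for q in proj(s,P): cv2.circle(im,(int(round(q[0])),int(round(q[1]))),0,(0,0,255),-1)
cv2.imwrite("pics/s4.png",cv2.resize(im[40:260,220:440],(600,600),interpolation=cv2.INTER_NEAREST))
E
```

```text
{'tool_pos': [0.5466, 0.1082, 0.1998], 'orientation': [169.5988, 0.0525, -179.044], 'force': [-1.7189, 3.3088, 6.4241], 'moment': [0.7362, 1.1967, 0.1269], 'opening': 0.0235, 'clock': 7.025}
```

View pics/s4.png

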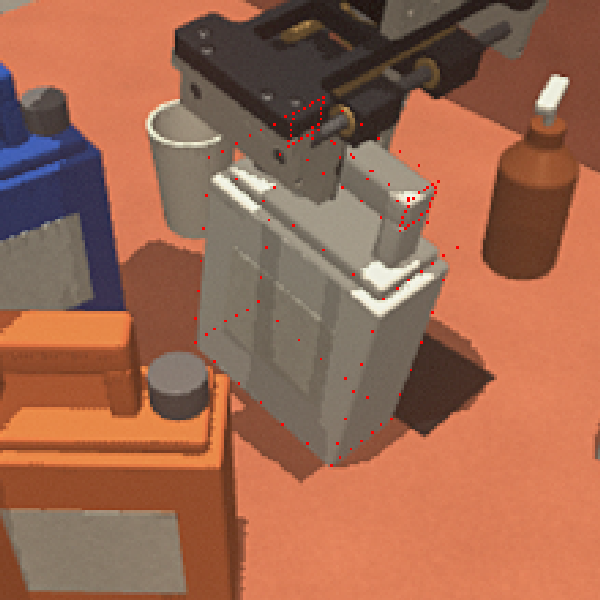

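The canister is tipped on its plain end as modelled: bottom corners match at (335,462) and (200,340). There is a light downward preload of about 6 N. Next is the swing.

carry_out(increments=[[0,0,-0.3,0.2,0,0,1],[0,0,-1.3,0.8,0.1,0,1],[0,0,-2.9,1.7,0.3,0,1],[0,0,-5,3,0.5,0,1],[0,0,-7.6,4.6,0.6,0,1],[0,0,-10.5,6.4,0.7,0,1],[0,0,-13.7,8.4,0.6,0,1],[0,0,-17,10.4,0.5,0,1],[0,0,-20.3,12.5,0.2,0,1],[0,0,-23.5,14.4,-0.1,0,1],[0,0,-26.4,16.2,-0.6,0,1],[0,0,-29,17.7,-1,0,1],[0,0,-31.1,18.9,-1.4,0,1],[0,0,-32.7,19.8,-1.8,0,1],[0,0,-33.7,20.4,-2,0,1],[0,0,-34,20.6,-2.1,0,1],[0,0,-34,20.6,-2.1,0,1],[0,0,-34,20.6,-2.1,0,1]])

```text
clock: 9.32
tool_pos: [0.5671, 0.1064, 0.1991]
orientation: [169.7, 0.0, 147.0]
force: [2.2, -0.2, 2.3]
opening: 0.0236
```

carry_out(increments=[[-1.1,0.7,0,2.4,3.8,-0.8,1],[-2.2,1.4,0,4.9,7.5,-1.8,1],[-3.2,2.1,0,7.3,11.2,-2.8,1],[-4.3,2.8,0,9.7,14.9,-3.9,1],[-5.4,3.5,0,12.1,18.6,-5.2,1],[-6.5,4.2,0,14.5,22.3,-6.4,1],[-7.6,4.9,0,16.8,25.9,-7.3,1],[-8.6,5.6,0,19.2,29.5,-8.4,1],[-8.6,5.6,0,19.2,29.5,-8.4,1],[-8.6,5.6,0,19.2,29.5,-8.4,1]])

```text
clock: 10.58
tool_pos: [0.5854, 0.1355, 0.1916]
orientation: [-179.9, -0.1, 147.0]
force: [-4.0, -2.7, 6.4]
opening: 0.0237
```

```bash
python3 - <<'E'
from h import *
o=ctrl.get_obs();print({k:np.round(o[k],4).tolist() for k in("tool_pos","orientation","force","moment","opening","clock")})
s=shot("wrist");im=s["pixels"].copy()
v=np.array([.546+.05,.135,-33.])
# expected pose from rigid motion
piv=np.array([.55322,.07382]);a=np.radians(-34);R=np.array([[np.cos(a),-np.sin(a)],[np.sin(a),np.cos(a)]])
c=piv+R@(np.array([.546,.1437])-piv);print("expected",c)
ig=np.zeros((400,640),bool)
for n in("scene","side"):
    t=shot(n);b=mask(t,"canister",proj(t,np.array([[*c,.1]]))[0])
    m=b[1];f=fit([(t,m,ig)],[CAN[0]],np.array([*c,-33.]));print(n,b[0],f)
    if n=="side":
        q=t["pixels"].copy();cv2.drawContours(q,cv2.findContours(render(t,[box(-.032,.032,-.07,.07,0,.155)],[*c,-33.]).astype(np.uint8),0,1)[0],-1,(0,0,255),1)
        q=cv2.resize(q[40:260,220:440],(600,600),interpolation=cv2.INTER_NEAREST)
cv2.imwrite("pics/s5.png",q)
E
```

```text
{'tool_pos': [0.5854, 0.1355, 0.1916], 'orientation': [-179.9339, -0.0518, 146.9973], 'force': [-4.0478, -2.727, 6.4094], 'moment': [-0.9371, 1.6227, 0.0696], 'opening': 0.0237, 'clock': 10.575}
expected [0.58631075 0.13579052]
scene 6.6825464748916605 (array([  0.58408392,   0.13446257, -33.22437083]), np.float64(0.12429987074536837))
side 5.3842673439869495 (array([  0.58452921,   0.13395585, -34.48133075]), np.float64(0.10236511456023652))
```

View pics/s5.png

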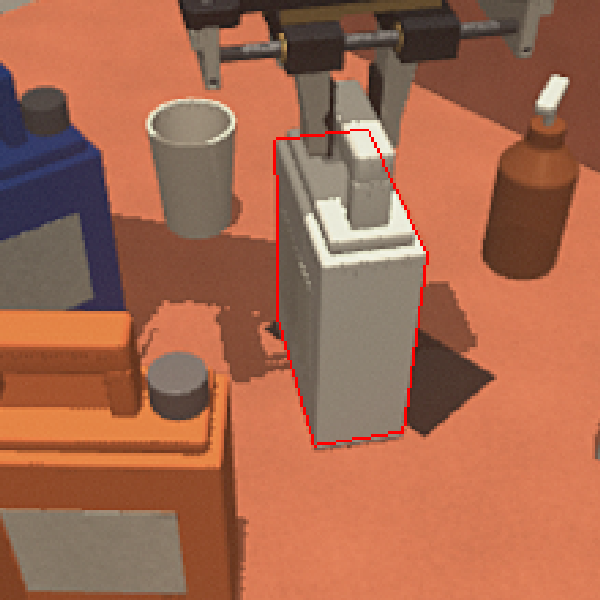

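The canister is set down at about (0.5845, 0.134), yaw about -33.5°, close to plan. A residual moment remains in the grip, so I'll ease the fingers to let it settle flat and then measure.

carry_out(increments=[[0,0,0,0,0,0,0.6],[0,0,0,0,0,0,0.5],[0,0,0,0,0,0,0.4],[0,0,0,0,0,0,0.4],[0,0,0,0,0,0,0.4]])

```text
clock: 11.45
tool_pos: [0.5861, 0.1359, 0.1905]
orientation: [180.0, -0.0, 147.0]
force: [0.7, 0.0, -0.5]
opening: 0.0523
```

```bash
cat >> h.py <<'E'
INS=[box(-.032,.032,-.07,.07,0,.160)]
def linefit(views,v0,parts=None):
    "fit box edges to image gradient: maximise gradient magnitude along projected vertical edges+ bottom edges"
    pass
E
python3 - <<'E'
from h import *
o=ctrl.get_obs();print({k:np.round(o[k],4).tolist() for k in("tool_pos","orientation","force","moment","opening","clock")})
s=shot("wrist")
c=np.array([.5845,.134]);ims=[]
for n in("scene","side"):
    t=shot(n)
    q=t["pixels"].copy()
    for v,col in(((.5845,.134,-33.5),(0,0,255)),):
        cv2.drawContours(q,cv2.findContours(render(t,INS,v).astype(np.uint8),0,1)[0],-1,col,1)
    x0,y0=(285,90) if n=="scene" else (290,70)
    ims.append(cv2.resize(np.hstack([q[y0:y0+150,x0:x0+100]]),(400,600),interpolation=cv2.INTER_NEAREST))
cv2.imwrite("pics/c6.png",np.hstack(ims))
cv2.imwrite("pics/w6.png",s["pixels"])
E
```

```text
{'tool_pos': [0.5861, 0.1359, 0.1905], 'orientation': [179.9637, -0.0337, 146.9984], 'force': [0.6867, 0.0187, -0.4955], 'moment': [0.079, -0.1091, 0.0003], 'opening': 0.0523, 'clock': 11.45}
```

View pics/c6.png

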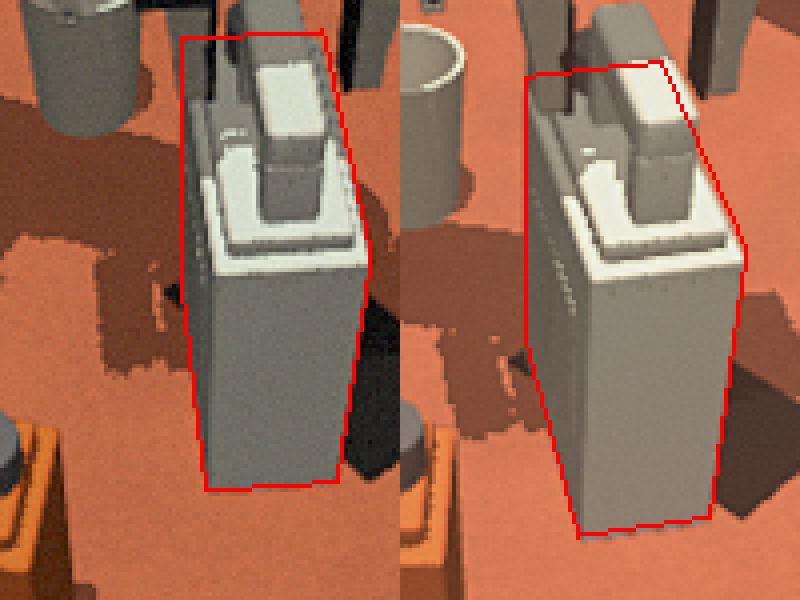

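View pics/w6.png

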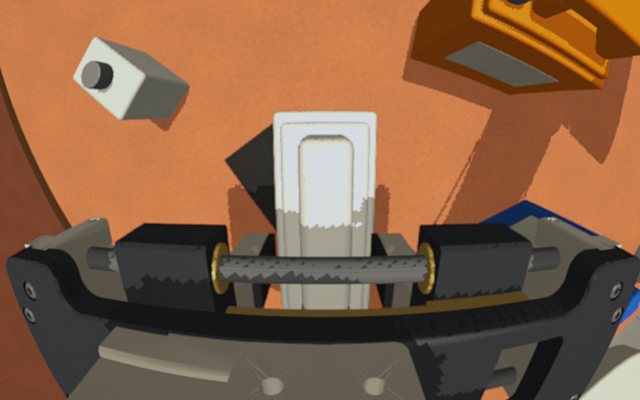

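Both fixed views match the model at (0.5845, 0.134, -33.5°). The wrist view shows the canister flat and in line with the jaws, plain end at row 112, sides at columns 275 and 377. I'll measure it from the wrist picture.

```bash
python3 - <<'E'
from h import *
s=shot("wrist")
def run(z):
    L=edges(s,z,[('r',range(130,200,4),266,281),('r',range(130,200,4),371,384),('c',range(285,368,4),106,117)])
    return np.array(L)
for z in(.155,.16):
    L=run(z);print(z,L.tolist())
    yaws=[(L[0,2]+90)%180-90, L[1,2], L[2,2]]
    y=np.mean([(a+45)%90-45 for a in L[:,2]]);print("yaw mod90",[(a+45)%90-45 for a in L[:,2]])
    x=np.array([np.cos(np.radians(y)),np.sin(np.radians(y))]);u=np.array([-x[1],x[0]])
    xl,xr=L[0,:2]@x,L[1,:2]@x;ye=L[2,:2]@u
    c=(xl+xr)/2*x+(ye+.07)*u;print("width",xl-xr,"yaw",y,"centre",c,"P",c-.07*u)
# pad check: visible left edges
E
```

```text
0.155 [[0.5906, 0.0847, 56.51], [0.5363, 0.1191, 57.61], [0.5442, 0.075, -32.73]]
yaw mod90 [np.float64(-33.49000000000001), np.float64(-32.39), np.float64(-32.73)]
width 0.06427687106571622 yaw -32.870000000000005 centre [0.5835089  0.13294196] P [0.54551747 0.07414867]
0.16 [[0.5895, 0.0845, 56.51], [0.5366, 0.1181, 57.61], [0.5443, 0.0752, -32.73]]
yaw mod90 [np.float64(-33.49000000000001), np.float64(-32.39), np.float64(-32.73)]
width 0.06266681744758468 yaw -32.870000000000005 centre [0.58362085 0.13313424] P [0.54562942 0.07434095]
```

```bash
python3 - <<'E'
from h import *
T=[.5861,.1359,.1905];y=-33.;c=np.array([.584,.1335])
a=np.radians(y);u=np.array([-np.sin(a),np.cos(a)]);x=np.array([u[1],-u[0]])
C=c+.07*u;piv=C-.0125*x;sw=34.;t=-10.3
b=np.radians(sw);R=np.array([[np.cos(b),-np.sin(b)],[np.sin(b),np.cos(b)]])
print("C",C,"pred centre",piv+R@(c-piv),"C after",piv+R@(C-piv))
print(rows(T,piv,y,[(0,0)]+[(t*k/8,0) for k in range(1,9)]))
print(rows(T,piv,y,[(t,0)]+[(t,sw*(.5-.5*np.cos(np.pi*k/16))) for k in range(1,17)]))
print(rows(T,piv,y,[(t,sw)]+[(t*(1-k/8),sw) for k in range(1,9)]))
E
```

```text
C [0.62212473 0.19220694] pred centre [0.62536111 0.12924374] C after [0.62413945 0.19923308]
[[-1.1, 0.7, 0.0, 2.3, 3.6, 1.0, 1], [-2.2, 1.4, 0.0, 4.7, 7.2, 2.0, 1], [-3.2, 2.1, 0.0, 7.1, 10.9, 3.1, 1], [-4.3, 2.8, 0.0, 9.5, 14.6, 4.2, 1], [-5.4, 3.5, 0.0, 11.9, 18.3, 5.3, 1], [-6.5, 4.2, 0.0, 14.3, 22.0, 6.3, 1], [-7.6, 4.9, 0.0, 16.7, 25.7, 7.1, 1], [-8.6, 5.6, 0.0, 19.1, 29.5, 7.9, 1]]
[[0.0, -0.0, 0.3, 0.2, -0.0, 0.0, 1], [-0.0, 0.0, 1.3, 0.8, -0.1, 0.0, 1], [-0.0, -0.0, 2.9, 1.7, -0.3, 0.0, 1], [-0.0, 0.0, 5.0, 2.9, -0.4, 0.0, 1], [-0.0, 0.0, 7.6, 4.5, -0.5, 0.0, 1], [-0.0, 0.0, 10.5, 6.2, -0.6, 0.0, 1], [-0.0, 0.0, 13.7, 8.1, -0.6, 0.0, 1], [0.0, -0.0, 17.0, 10.1, -0.4, 0.0, 1], [-0.0, 0.0, 20.3, 12.1, -0.1, 0.0, 1], [0.0, 0.0, 23.5, 14.0, 0.2, 0.0, 1], [0.0, 0.0, 26.4, 15.7, 0.7, 0.0, 1], [-0.0, -0.0, 29.0, 17.1, 1.1, 0.0, 1], [0.0, -0.0, 31.1, 18.3, 1.5, 0.0, 1], [-0.0, 0.0, 32.7, 19.2, 1.9, 0.0, 1], [-0.0, 0.0, 33.7, 19.7, 2.1, 0.0, 1], [0.0, 0.0, 34.0, 19.9, 2.2, 0.0, 1]]
[[1.3, 0.0, 0.0, 0.1, -4.5, -0.8, 1], [2.6, 0.0, -0.0, 0.2, -8.9, -1.6, 1], [3.9, 0.1, -0.0, 0.2, -13.4, -2.6, 1], [5.1, 0.1, -0.0, 0.3, -17.8, -3.7, 1], [6.4, 0.1, -0.0, 0.4, -22.2, -4.8, 1], [7.7, 0.1, -0.0, 0.5, -26.5, -5.9, 1], [9.0, 0.2, -0.0, 0.5, -30.8, -6.9, 1], [10.3, 0.2, -0.0, 0.6, -35.1, -7.9, 1]]
```

carry_out(increments=[[0,0,0,0,0,0,0.7],[0,0,0,0,0,0,1],[0,0,0,0,0,0,1],[0,0,0,0,0,0,1],[0,0,0,0,0,0,1],[0,0,0,0,0,0,1],[0,0,0,0,0,0,1]])

```text
clock: 12.52
tool_pos: [0.586, 0.136, 0.1906]
orientation: [180.0, -0.0, 147.0]
force: [-2.0, 0.3, 1.2]
opening: 0.024
```

carry_out(increments=[[-1.1,0.7,0,2.3,3.6,1,1],[-2.2,1.4,0,4.7,7.2,2,1],[-3.2,2.1,0,7.1,10.9,3.1,1],[-4.3,2.8,0,9.5,14.6,4.2,1],[-5.4,3.5,0,11.9,18.3,5.3,1],[-6.5,4.2,0,14.3,22,6.3,1],[-7.6,4.9,0,16.7,25.7,7.1,1],[-8.6,5.6,0,19.1,29.5,7.9,1],[-8.6,5.6,0,19.1,29.5,7.9,1],[-8.6,5.6,0,19.1,29.5,7.9,1]])

```text
clock: 13.78
tool_pos: [0.6054, 0.1656, 0.1987]
orientation: [-169.7, -0.0, 147.0]
force: [-2.4, -1.8, 4.7]
opening: 0.0236
```

```bash
python3 - <<'E'
from h import *
o=ctrl.get_obs();print({k:np.round(o[k],4).tolist() for k in("tool_pos","orientation","force","moment","opening","clock")})
s=shot("side");im=s["pixels"].copy()
R=Rt.from_rotvec([np.radians(-10.3),0,0]).as_matrix();Z=Rt.from_euler('z',-33,degrees=True).as_matrix()
for b in [box(-.032,.032,-.07,.07,0,.157,15)]:
    P=((b-[0,.07,0])@R.T+[0,.07,0])@Z.T+[.584,.1335,0]
    for q in proj(s,P): cv2.circle(im,(int(round(q[0])),int(round(q[1]))),0,(0,0,255),-1)
cv2.imwrite("pics/s7.png",cv2.resize(im[40:260,220:440],(600,600),interpolation=cv2.INTER_NEAREST))
E
```

```text
{'tool_pos': [0.6054, 0.1656, 0.1987], 'orientation': [-169.7042, -0.0235, 147.0081], 'force': [-2.4293, -1.7972, 4.6514], 'moment': [-0.2582, 0.8871, -0.1063], 'opening': 0.0236, 'clock': 13.775}
```

View pics/s7.png

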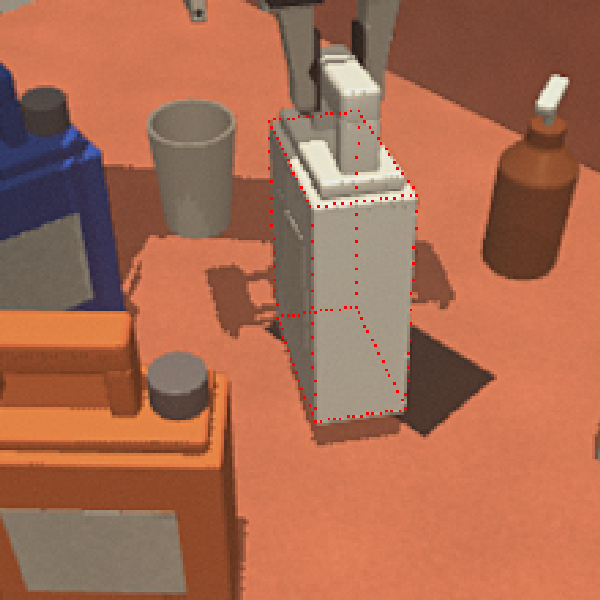

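The plain end is raised, but its edge shows near (315,427) against the modelled 422, so it is up roughly 21–22 mm. I'll tip 1.5° more for margin, then swing.

```bash
python3 - <<'E'
from h import *
T=[.5861,.1359,.1905];y=-33.;c=np.array([.584,.1335])
a=np.radians(y);u=np.array([-np.sin(a),np.cos(a)]);x=np.array([u[1],-u[0]])
C=c+.07*u;piv=C-.0125*x;sw=34.;t0=-10.3;t=-11.8
print(rows(T,piv,y,[(t0,0),(t0-.7,0),(t,0)]+[(t,sw*(.5-.5*np.cos(np.pi*k/16))) for k in range(1,17)]))
print(rows(T,piv,y,[(t,sw)]+[(t*(1-k/9),sw) for k in range(1,10)]))
E
```

```text
[[-0.6, 0.4, 0.0, 1.3, 2.0, 0.4, 1], [-1.3, 0.8, 0.0, 2.8, 4.4, 0.8, 1], [-1.3, 0.8, 0.3, 3.0, 4.4, 0.8, 1], [-1.3, 0.8, 1.3, 3.5, 4.3, 0.8, 1], [-1.3, 0.8, 2.9, 4.3, 4.2, 0.8, 1], [-1.3, 0.8, 5.0, 5.4, 4.2, 0.8, 1], [-1.3, 0.7, 7.6, 6.7, 4.2, 0.8, 1], [-1.3, 0.7, 10.5, 8.2, 4.2, 0.8, 1], [-1.3, 0.7, 13.7, 9.9, 4.4, 0.8, 1], [-1.4, 0.6, 17.0, 11.6, 4.6, 0.8, 1], [-1.4, 0.6, 20.3, 13.2, 5.0, 0.8, 1], [-1.4, 0.5, 23.5, 14.8, 5.4, 0.8, 1], [-1.4, 0.5, 26.4, 16.3, 5.9, 0.8, 1], [-1.4, 0.5, 29.0, 17.5, 6.3, 0.8, 1], [-1.4, 0.5, 31.1, 18.5, 6.8, 0.8, 1], [-1.5, 0.4, 32.7, 19.2, 7.1, 0.8, 1], [-1.5, 0.4, 33.7, 19.7, 7.3, 0.8, 1], [-1.5, 0.4, 34.0, 19.8, 7.4, 0.8, 1]]
[[1.3, 0.0, 0.0, 0.1, -4.6, -0.7, 1], [2.6, 0.0, 0.0, 0.2, -9.1, -1.4, 1], [3.9, 0.1, 0.0, 0.2, -13.7, -2.3, 1], [5.2, 0.1, 0.0, 0.3, -18.2, -3.3, 1], [6.6, 0.1, 0.0, 0.4, -22.7, -4.3, 1], [7.9, 0.1, 0.0, 0.5, -27.1, -5.5, 1], [9.2, 0.2, 0.0, 0.6, -31.6, -6.7, 1], [10.5, 0.2, 0.0, 0.6, -36.0, -7.6, 1], [11.8, 0.2, 0.0, 0.7, -40.4, -8.6, 1]]
```

carry_out(increments=[[-0.6,0.4,0,1.3,2,0.4,1],[-1.3,0.8,0,2.8,4.4,0.8,1],[-1.3,0.8,0.3,3,4.4,0.8,1],[-1.3,0.8,1.3,3.5,4.3,0.8,1],[-1.3,0.8,2.9,4.3,4.2,0.8,1],[-1.3,0.8,5,5.4,4.2,0.8,1],[-1.3,0.7,7.6,6.7,4.2,0.8,1],[-1.3,0.7,10.5,8.2,4.2,0.8,1],[-1.3,0.7,13.7,9.9,4.4,0.8,1],[-1.4,0.6,17,11.6,4.6,0.8,1],[-1.4,0.6,20.3,13.2,5,0.8,1],[-1.4,0.5,23.5,14.8,5.4,0.8,1],[-1.4,0.5,26.4,16.3,5.9,0.8,1],[-1.4,0.5,29,17.5,6.3,0.8,1],[-1.4,0.5,31.1,18.5,6.8,0.8,1],[-1.5,0.4,32.7,19.2,7.1,0.8,1],[-1.5,0.4,33.7,19.7,7.3,0.8,1],[-1.5,0.4,34,19.8,7.4,0.8,1],[-1.5,0.4,34,19.8,7.4,0.8,1]])

```text
clock: 16.2
tool_pos: [0.6253, 0.1725, 0.1995]
orientation: [-168.2, -0.0, -179.0]
force: [-2.4, -3.3, 5.6]
opening: 0.024
```

```bash
python3 - <<'E'
from h import *
s=shot("side");S=shot("scene");ims=[]
R=Rt.from_rotvec([np.radians(-11.8),0,0]).as_matrix();Z=Rt.from_euler('z',1,degrees=True).as_matrix()
for t,(x0,y0) in((S,(275,90)),(s,(275,70))):
    im=t["pixels"].copy()
    P=((box(-.032,.032,-.07,.07,0,.157,15)-[0,.07,0])@R.T+[0,.07,0])@Z.T+[.6254,.1292,0]
    for q in proj(t,P): cv2.circle(im,(int(round(q[0])),int(round(q[1]))),0,(0,0,255),-1)
    for q in proj(t,PAD[0]@Rt.from_euler('z',.8,degrees=True).as_matrix().T+[.6253,.129,0]): cv2.circle(im,(int(round(q[0])),int(round(q[1]))),0,(0,255,0),-1)
    ims.append(cv2.resize(im[y0:y0+150,x0:x0+100],(400,600),interpolation=cv2.INTER_NEAREST))
cv2.imwrite("pics/c8.png",np.hstack(ims))
E
```

```text
(no output)
```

View pics/c8.png

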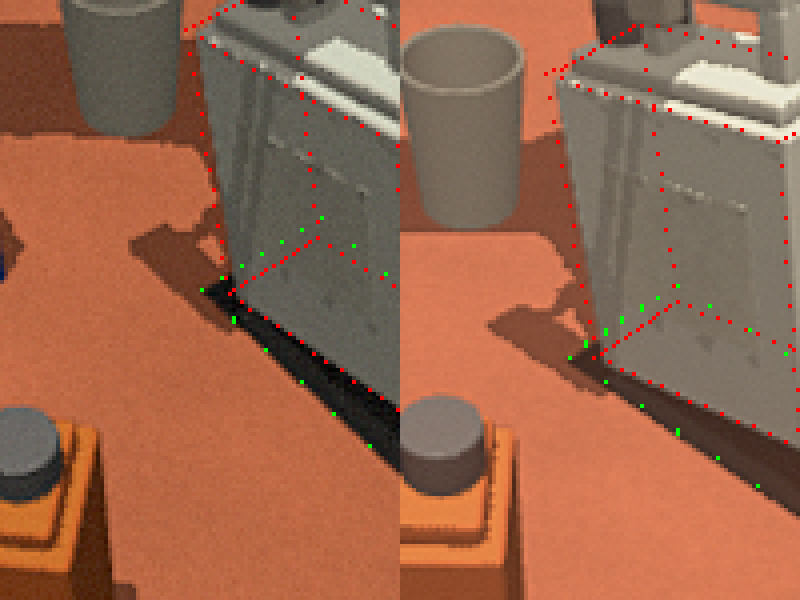

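The swing is done. The pad model (green) matches the picture, and the canister lies within about 2–3 mm of plan. Setting it down.

carry_out(increments=[[1.3,0,0,0.1,-4.6,-0.7,1],[2.6,0,0,0.2,-9.1,-1.4,1],[3.9,0.1,0,0.2,-13.7,-2.3,1],[5.2,0.1,0,0.3,-18.2,-3.3,1],[6.6,0.1,0,0.4,-22.7,-4.3,1],[7.9,0.1,0,0.5,-27.1,-5.5,1],[9.2,0.2,0,0.6,-31.6,-6.7,1],[10.5,0.2,0,0.6,-36,-7.6,1],[11.4,0.2,0,0.7,-39,-8.4,1],[11.4,0.2,0,0.7,-39,-8.4,1],[11.4,0.2,0,0.7,-39,-8.4,0.6],[11.4,0.2,0,0.7,-39,-8.4,0.5],[11.4,0.2,0,0.7,-39,-8.4,0.3],[11.4,0.2,0,0.7,-39,-8.4,0.2],[11.4,0.2,0,0.7,-39,-8.4,0.2]])

```text
clock: 18.18
tool_pos: [0.6257, 0.134, 0.1908]
orientation: [-179.7, -0.0, -179.0]
force: [-0.3, -0.7, 0.2]
opening: 0.0668
```

```bash
python3 - <<'E'
from h import *
o=ctrl.get_obs();print({k:np.round(o[k],4).tolist() for k in("tool_pos","orientation","force","moment","opening","clock")})
E
```

```text
{'tool_pos': [0.6257, 0.134, 0.1908], 'orientation': [-179.6508, -0.0181, -178.9934], 'force': [-0.2827, -0.7063, 0.1544], 'moment': [0.1465, -0.074, -0.0089], 'opening': 0.0668, 'clock': 18.175}
```

Released and free. I'll retract straight up, then to a viewing position like the earlier one.

carry_out(increments=[[0,0,0,0,0,0,0],[0,0,0,0,0,30,0],[0,0,0,0,0,80,0],[0,0,0,0,0,140,0],[0,0,0,0,0,200,0],[0,0,0,-20,40,205,0],[0,0,0,-20,70,205,0],[0,0,0,-20,70,205,0],[0,0,0,-20,70,205,0]])

```text
clock: 19.3
tool_pos: [0.6056, 0.2036, 0.3957]
orientation: [-179.6, -0.0, -179.0]
force: [0.9, -0.1, -0.2]
opening: 0.088
```

```bash
python3 - <<'E'
from h import *
print(ctrl.get_obs()["clock"])
s=shot("wrist");im=s["pixels"].copy()
for b,v,c in((INS[0],(.625,.1275,1.),(0,0,255)),(PAD[0],(.6253,.129,.8),(0,255,0))):
    for q in proj(s,b@Rt.from_euler('z',v[2],degrees=True).as_matrix().T+[v[0],v[1],0]): cv2.circle(im,(int(round(q[0])),int(round(q[1]))),0,c,-1)
cv2.imwrite("pics/w9.png",cv2.resize(im[50:230,200:440],(800,600),interpolation=cv2.INTER_NEAREST))
E
```

```text
19.3
```

View pics/w9.png

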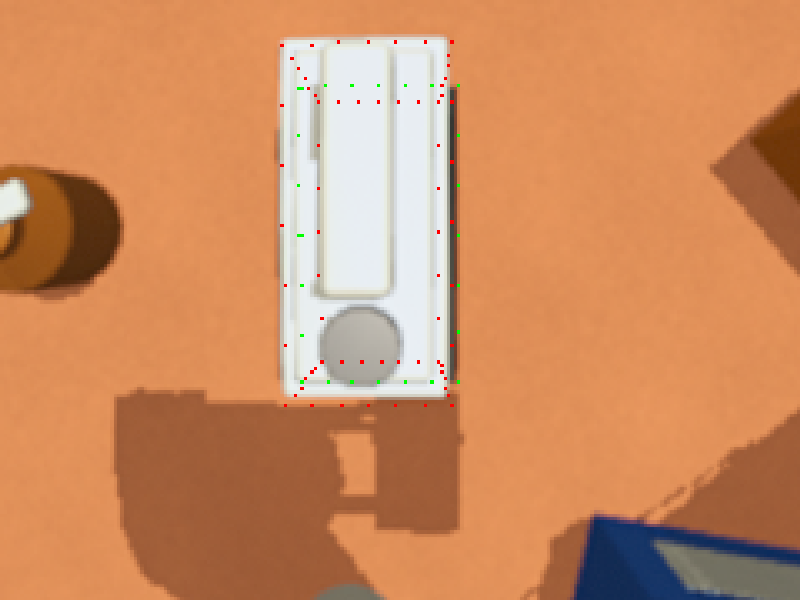

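The canister stands on the pad: outline columns 281–449, rows 38–396, with a dark pad strip along its right side and no tilt visible. Measuring its edges.

```bash
python3 - <<'E'
from h import *
s=shot("wrist")
for z in(.155,.16):
    L=np.array(edges(s,z,[('r',range(70,160,4),279,288),('r',range(70,160,4),330,336),('c',range(289,331,4),57,66),('c',range(290,328,4),165,173)]));print(L.tolist())
    print("can x@y",(L[0,0]+L[1,0])/2,(L[0,1]+L[1,1])/2,"y",(L[2,1]+L[3,1])/2,"size",L[0,0]-L[1,0],L[3,1]-L[2,1])
print("pad R",edges(s,0,[('r',range(80,160,4),334,341)]))
for n in("scene","side"):
    t=shot(n);b=mask(t,"canister",proj(t,np.array([[.625,.128,.11]]))[0]);print(n,b[0],fit([(t,b[1],np.zeros((400,640),bool))],CAN,np.array([.625,.128,1.])))
E
```

```text
[[0.6586, 0.1285, 90.71], [0.5944, 0.1233, 91.28], [0.6247, 0.0539, 1.02], [0.6267, 0.1946, 0.68]]
can x@y 0.6265000000000001 0.1259 y 0.12425 size 0.06419999999999992 0.1407
[[0.658, 0.1286, 90.71], [0.5946, 0.1235, 91.28], [0.6245, 0.0549, 1.02], [0.6265, 0.1939, 0.68]]
can x@y 0.6263000000000001 0.12605 y 0.1244 size 0.06340000000000001 0.13899999999999998
pad R [(0.5874, 0.1201, 91.17)]
scene 4.436414067330128 (array([ 0.62320091,  0.12323875, -2.58535897]), np.float64(0.04164368450082736))
side 4.864774276749666 (array([ 0.62305727,  0.12187579, -5.12751977]), np.float64(0.048020846258841045))
```

The canister is about (0.626, 0.124), yaw about 1°, against the pad at (0.6255, 0.129), about 0.9°. It lies wholly on the pad, square, and about 5 mm off centre along its length. Another push would be a step nobody asked for, so I'll hand in.

```bash
python3 - <<'E'
from plant import ctrl
print(ctrl.close_job(),ctrl.get_obs()["clock"])
E
```

```text
the job is handed in; nothing more can be done
the job is handed in; nothing more can be done
```

The white canister was walked onto the pad in two steps, released upright, and handed in at about 19.5 s. It lies about 5 mm off the pad's centre toward the plain end.

**What I did:**
- **First step:** I tipped it about 10° on its plain end, swung the cap end 34° forward and set it down. I eased the fingers here so it would settle flat, then gripped again.
- **Second step:** I tipped it on its cap end, commanding about 12° because the first 10° raised it only 21–22 mm. I then swung the plain end 34° forward, set it down and let go.
- **Contact:** At the end of each tip and swing the wrist read 2–6 N of net downward push, so the planted end should have stayed on the counter.

**Last checks (wrist view):**

| | x (m) | y (m) | Yaw |
|---|---|---|---|
| Canister | 0.626 | 0.124 | about 1.0° |
| Pad | 0.6255 | 0.129 | about 0.9° |

- The canister stands upright and square, about 1 mm off in x and wholly on the pad. The gripper was about 0.2 m above it and touching nothing.
- I did not correct the 5 mm, since that would have meant an extra push.

**What disagreed:**
- The fixed-camera outline fits gave the canister's yaw as -3° to -5°. Before the walk they were already off by about the same amount, so I relied on the wrist view.
- One final reading of the pad's edge was about 4 mm out. It probably caught the canister's own edge, and I disregarded it.
- In each swing the canister ended a few millimetres from the commanded position, probably from slip in the grip. I aimed the second swing's pivot 12.5 mm off the cap end's midpoint to correct for the first. That moved the planted cap end an estimated 3–7 mm.

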